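Seat a printing block in the corner of a registration board

TASK

Get the oblong printing block registered on the board by pushing it with the fingertips: first push it square against the long rail near where it lies, then, keeping it against the rail, slide it along the rail into the corner pocket behind the low keeper strip until it is snug against both the rail and the end stop. Do not lift or tip the block, leave everything else where it stands, and finish clear of it.

Things in the scene. Friction and masses are not known exactly. Their poses are not given: they have to be found in the camera images.
- jig: Registration board for block printing, fixed to the table: plywood, 260 mm (its x) by 380 mm (its y), 9 mm thick. Origin at the centre of its underside, z up, x towards the rail, y along the rail towards the end stop. Wooden strips (rail, end stop, keeper) are screwed on top. The only loose things on it are three printing blocks.
- rail (a point): Middle of the rail's inner face, at its foot: board x 105, y 0, z 9 mm; same axes as the board. The rail runs along the whole far edge of the board, 380 mm long (along y), 25 mm wide, 14 mm above the board; two thin studs stand 4 mm higher on it, 16 mm behind this face, at board y -110 and 0.
- stop (a point): Middle of the end stop's inner face, at its foot: board x 52, y 165, z 9 mm; same axes as the board. The stop is a strip from x 0 to 105 mm (meeting the rail in a corner), 25 mm wide, 14 mm above the board.
- keeper (a point): Middle of the keeper's inner face, at its foot: board x 51, y 140, z 9 mm; same axes. The keeper is a short low strip parallel to the rail, board x 33 to 51, y 115 to 165 mm, only 6 mm above the board; its inner corner at the mouth is cut back 8 mm over 16 mm. Rail, stop and keeper form the corner pocket, 54 mm wide, 50 mm deep, open towards -y.
- block: The oblong printing block, loose: wooden mount, grey lino face up with a leaf cut in it; 50 mm (its x) by 70 mm (its y) by 24 mm high, 55 to 115 g. Origin at the centre of its underside. Starts on the board short of the pocket and 45 to 85 mm (centre) from its place at the rail, turned up to 30 degrees. Seated, its origin is at board x 80, y 130, z 9 mm and 20 mm of it stick out of the pocket.
- round_block: Bystander: round printing block 54 mm across, 24 mm high, loose on the near part of the board (board x about -85 mm, y between 55 and 160 mm). Origin at the centre of its underside.
- square_block: Bystander: small square printing block 36 x 36 x 24 mm, loose on the near part of the board beside the round one. Origin at the centre of its underside.
- brayer: Bystander: hand roller lying on the table beyond the board's -y end, 36 mm high, 185 mm long along its x (roller 64 mm wide at +x, wooden handle at -x). Origin on the table, 78 mm from the roller's end of it.
- tube: Bystander: paint tube lying on the table just beyond the rail, 160 mm long along its x, 41 mm wide, 30 mm high. Origin on the table under its middle.
- ink_jar: Bystander: small ink jar with a black lid standing on the table beyond the end stop, 52 mm across, 62 mm high. Origin at the centre of its underside.
- palette_knife: Bystander: spatula about 190 mm long lying on the table to the left, beyond the end stop. Origin near its middle, on the table.
Not all that is in view belongs to the job. What is shaped like the block but orange is not meant.

How it is judged:
On the way, in this order (a step that is already met when the one before it is completed fails the run):
1. the oblong block is flush against the rail, still well short of the pocket (x of block in the frame of jig above 0.0773 m and angle between the y axis of block and the y axis of jig, either way round below 0.05 rad and y of block in the frame of jig below 0.06 m), for 0.2 s.
2. the oblong block is snug in the corner, against rail and stop (x of block in the frame of jig above 0.0773 m and angle between the y axis of block and the y axis of jig, either way round below 0.05 rad and y of block in the frame of jig above 0.1272 m), for 0.2 s.
At the end, for the whole second after the job is handed in: The oblong block lies flat and still in the corner pocket, within 2.7 mm of the rail and 2.8 mm of the end stop and within 0.05 rad of parallel to the rail, having first been brought flush to the rail at least 70 mm short of home (all of step 2 and z of block in the frame of jig below 0.0115 m and angle between block's own z axis and vertical below 0.06 rad and linear speed of block below 0.01 m/s); the robot touches nothing.
It fails at once if the oblong block is lifted off the board or tipped (z of block in the frame of jig above 0.017 m or angle between block's own z axis and vertical above 0.3 rad).
It fails at once if the oblong block is more than 10 mm off the rail within the last 60 mm of its way to the stop (y of block in the frame of jig above 0.07 m and x of block in the frame of jig below 0.07 m).
It fails at once if a bystander (the other blocks, roller, tube, jar, spatula) is shifted by more than 15 mm (distance of any of round_block, square_block, brayer, tube, ink_jar, palette_knife from where it was at the start of the episode above 0.015 m).
It also fails if it takes over 58 s, if anything falls off the work surface, if the arm or the gripper's body presses on something with over 40 N, if the wrist force passes 120 N, or if a joint passes its speed limit or range.

ROBOT

A 6-joint arm with a two-finger parallel gripper is mounted at the origin on the work surface. World frame = base frame: x ahead of the robot, y to its left, z up, the work surface at z = 0. Lengths are in m, angles in rad, forces in N, time in s.
With the tool pointing down it reaches from about 0.35 to 0.975 m from the base axis. Payload 4.9 kg.
Tool frame: the origin (TCP) lies between the finger pads; the fingertips stand 8 mm ahead of it and the grasp point (between the pads) lies 11 mm behind it; z points along the fingers, y is the line along which they close (so a half turn about z gives the same grasp; the last joint's range is limited). The gripper opens to 85 mm and grips with 20 to 120 N. Pads are 22 mm wide; open, the fingers measure 114 mm over their backs; the gripper's body (76 mm by 85 mm) begins 54 mm behind the grasp point. The pads swing forward as they close: fully open they stand 13 mm farther back than shut.
Start: joints at [-1.329, 0.053, 1.613, -0, 1.476, -0.119], TCP at [0.221, -0.585, 0.239] pointing down, gripper open.
Joint ranges: [-3.01, 3.01], [-1.01, 2.22], [0.06, 2.58], [-1.02, 4.17], [0.09, 2.62], [-3.14, 3.14]. Speed limits (rad/s): [2.57, 2.57, 3.14, 3.14, 3.14, 3.14].

INTERFACE

Orientations are given as a 3x3 rotation matrix whose columns are the frame's x, y, z axes.
In Python, from workcell import env gives the robot as it stands.
- The arm moves only by the tool step_arm, never from a script. Its arguments are lists of equal length, an entry for each row: "travel": the shift along the tool's x, y, z in mm, a list of three; "dr": the turn, a rotation vector about the tool's x, y, z in degrees, a list of three. A call has 1 to 12 rows; each row shifts and turns the commanded pose from where the row before left it, along the tool's axes as they then stand; what a row does not reach is not made up. A row lasts 1/12 s, in which the tool goes at most 41.7 mm and 7.16 degrees, less where a joint would pass 70% of its speed; a pose out of reach is approached as far as the arm can. A call with a gripper value outside its range is refused whole. "fingers" is the opening, from 0 (shut) to 1 (fully open), set as the call begins (left out, the last holds). The fingers move at their own pace and stop on an object; "squeeze" is the grip in N (left out, the last holds). Time passes only in rows, so rows that do not move let the fingers close. It gives the time, the measured TCP pose, the force, the opening and the grip force at its end, in the units of the state.
- env.get_state(): the state, without advancing time (a new reading comes with each control period).
- env.snapshot(name): name is "side" or "top"; returns a dict with "pixels" (420x560x3 uint8, red, green, blue), "mtx" (3x3 intrinsics, pixels), "k1" (the pictures are not rectified: a ray, as slopes to the right and down, at radius r is drawn at 1 + k1 r^2 times it, then the intrinsics apply), "cam_to_world" (4x4, takes a point from camera to world coordinates). Camera axes: x right, y down, z forward; pixel columns grow to the right and rows downward; lengths in m; the calibration is good to about 2 mm. A picture is of the moment at which its call begins. There is no depth.
- env.close_job(): hands the job in; it is judged then, once.
Trained networks look in a picture, given as the dict that the camera call returned (one of the last four; its "shot" number tells which), for a name from the list of things; names that differ only in an ending like _2 or _b are one class to them, and where a whole thing is asked for, a point or a joint stands for the part that bears it (a point fixed in the world has none). Each returns a list of dicts, best first, with "conf" (0 to 1); they miss things now and then, are a little off and sometimes report something else, mostly with a low value. They report only what shows in the picture. A call takes as long as a camera call. They do not tell look-alikes from the thing itself.
- env.find_in(picture, thing): "xyz" ([x, y, z] in m, in world coordinates, good to about 4 mm: the middle of the surface that is visible of it).
The state is a dict: "time_s": time; "joint_pos": joint angles; "dq": joint speeds; "joint_torque": joint torques, N m; "position": TCP position; "tcp_rot": TCP orientation; "ft_force": force on the tool from outside, world axes, zero at the start; "torque": the same for the moment, N m; "grip_width": finger opening in m; "finger_force": force on a finger pad.
Only numpy, scipy, OpenCV 4.12 (cv2) and the standard library are available. Lean on these libraries where they do the work, as an engineer would, in place of code of your own. Each camera call takes 0.05 s, during which the arm holds its last target. There are 200 camera calls.

## Working session

There is one attempt and no reset: what is moved stays moved. The work goes in short steps, Python scripts to look and compute and a tool call to move; the robot and the scene stay as the last step left them, time stands still between calls to the robot, and variables do not carry over. Pictures are saved under pics/ and viewed, at most 10 in all, crops included, and the job is handed in when it is done.

Besides the shell and the picture viewer there is one more tool, called as name(argument=value, ...), one argument or row to a line, values as JSON. step_arm: Moves the arm, as the interface text tells. Its arguments: {"type":"object","properties":{"travel":{"type":"array","items":{"type":"array","items":{"type":"number"}}},"dr":{"type":"array","items":{"type":"array","items":{"type":"number"}}},"fingers":{"type":"number"},"squeeze":{"type":"number"}},"required":["travel","dr"]}

```bash
mkdir -p pics; cat > h.py <<'E'
import numpy as np, cv2
from workcell import env
def snap(name,fn=None):
    p=env.snapshot(name)
    if fn: cv2.imwrite('pics/'+fn,np.ascontiguousarray(p['pixels'][:,:,::-1]))
    return p
def proj(p,X):
    T=np.linalg.inv(np.array(p['cam_to_world'])); X=np.atleast_2d(X)
    c=X@T[:3,:3].T+T[:3,3]; s=c[:,:2]/c[:,2:]; r2=(s**2).sum(1,keepdims=True)
    s=s*(1+p['k1']*r2); K=np.array(p['mtx']); return s@K[:2,:2].T+K[:2,2]
def unproj(p,uv,z):
    K=np.array(p['mtx']); uv=np.atleast_2d(np.float64(uv))
    d=(uv-K[:2,2])@np.linalg.inv(K[:2,:2]).T; s=d.copy()
    for _ in range(20): s=d/(1+p['k1']*(s**2).sum(1,keepdims=True))
    T=np.array(p['cam_to_world']); r=np.c_[s,np.ones(len(s))]@T[:3,:3].T; o=T[:3,3]
    return o+r*((z-o[2])/r[:,2])[:,None]
E
python3 - <<'E'
from h import *
for n in('top','side'):
    p=snap(n,n+'1.png')
    print(n,np.round(p['cam_to_world'],2).tolist())
    for t in('jig','rail','stop','keeper','block','round_block','square_block','tube','ink_jar','brayer'):
        print(t,[(np.round(d['xyz'],3).tolist(),round(d['conf'],2)) for d in env.find_in(p,t)[:3]])
s=env.get_state();print(s['time_s'],s['position'],np.round(s['tcp_rot'],3))
E
```

```text
top [[-0.03, -0.98, 0.18, 0.39], [-1.0, 0.03, -0.0, 0.01], [-0.0, -0.18, -0.98, 1.07], [0.0, 0.0, 0.0, 1.0]]
jig [([0.524, -0.033, 0.008], 0.58)]
rail [([0.52, -0.033, 0.01], 0.92)]
stop [([0.522, -0.032, 0.008], 0.73)]
keeper [([0.526, -0.028, 0.008], 0.93)]
block [([0.533, -0.398, 0.021], 0.86), ([0.437, -0.322, 0.02], 0.84), ([0.566, -0.111, 0.035], 0.77)]
round_block [([0.468, 0.194, 0.063], 0.48), ([0.524, -0.033, 0.009], 0.4)]
square_block [([0.431, 0.02, 0.033], 0.69)]
tube [([0.695, -0.024, 0.01], 0.71)]
ink_jar [([0.469, 0.197, 0.062], 0.79), ([0.405, 0.095, 0.031], 0.66)]
brayer [([0.627, -0.284, 0.025], 0.75), ([0.521, -0.034, 0.006], 0.23)]
side [[-0.99, -0.12, 0.1, 0.47], [-0.15, 0.72, -0.68, 0.91], [0.01, -0.69, -0.73, 1.01], [0.0, 0.0, 0.0, 1.0]]
jig [([0.521, -0.006, 0.006], 0.79)]
rail [([0.527, -0.006, 0.007], 0.87)]
stop [([0.527, -0.004, 0.011], 0.77), ([0.473, 0.216, 0.051], 0.73)]
keeper [([0.526, -0.01, 0.01], 0.59)]
block [([0.436, -0.312, 0.029], 0.85), ([0.531, -0.395, 0.029], 0.7), ([0.762, -0.186, 0.021], 0.59)]
round_block [([0.411, 0.106, 0.03], 0.78), ([0.47, 0.216, 0.049], 0.39)]
square_block [([0.425, 0.034, 0.034], 0.63)]
tube [([0.692, -0.009, 0.016], 0.56)]
ink_jar [([0.468, 0.217, 0.05], 0.8)]
brayer [([0.626, -0.276, 0.021], 0.98)]
1.1 [ 0.22062788 -0.58474301  0.23930443] [[ 0.936  0.353  0.   ]
 [ 0.353 -0.936  0.   ]
 [ 0.     0.    -1.   ]]
```

View pics/top1.png

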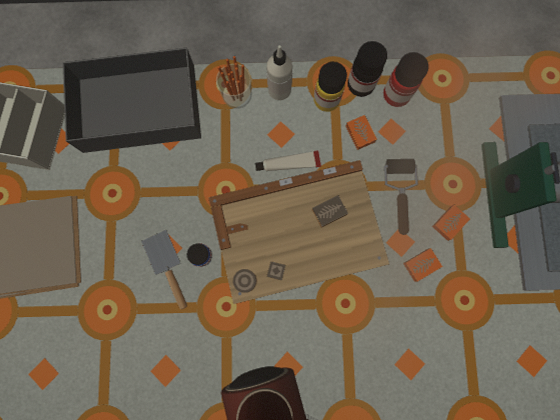

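View pics/side1.png

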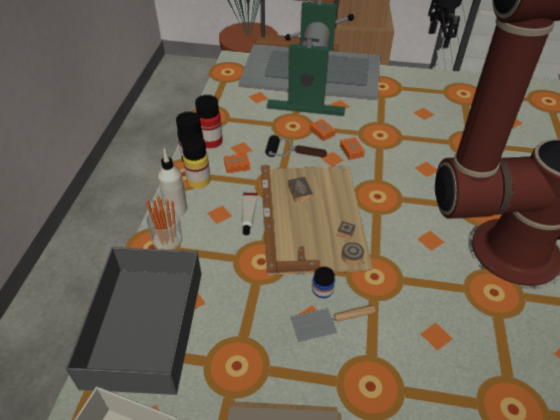

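The top view shows the board's corners near (212,200), (360,163), (388,263) and (236,302). The block is at (329,211), the pocket at lower left of the rail near (230,220), and the orange look-alikes are off the board. I'll enlarge it to get accurate corners.

```bash
python3 - <<'E'
import cv2
a=cv2.imread('pics/top1.png')[155:305,200:400]; cv2.imwrite('pics/c1.png',cv2.resize(a,None,fx=4,fy=4,interpolation=cv2.INTER_CUBIC))
a=cv2.imread('pics/side1.png')[160:280,240:390]; cv2.imwrite('pics/c2.png',cv2.resize(a,None,fx=5,fy=5,interpolation=cv2.INTER_CUBIC))
E
```

```text
(no output)
```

View pics/c1.png

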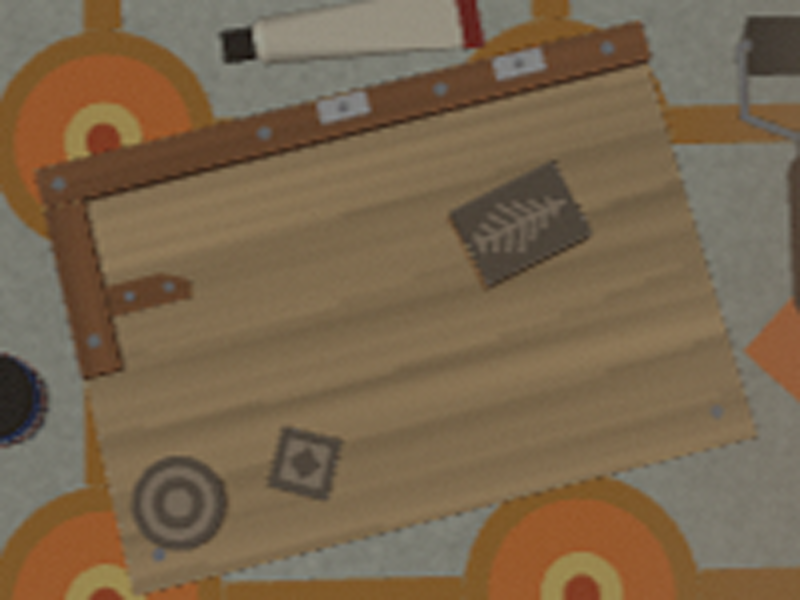

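View pics/c2.png

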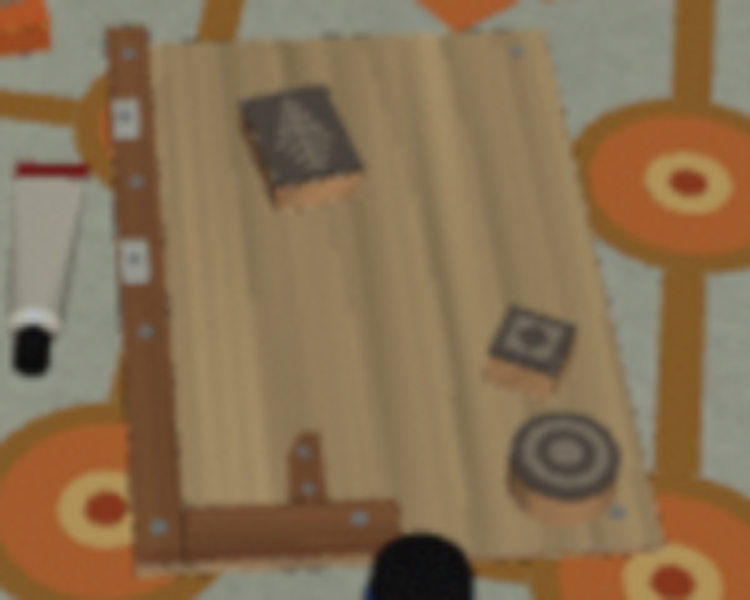

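c1 shows the block's top corners at (449,213), (556,160), (592,235) and (487,288). c2 shows them at (240,100), (325,86), (363,172) and (276,187). Rail, stop and board corners are readable in both crops, so I'll fit the poses.

```bash
cat >> h.py <<'E'
from scipy.optimize import least_squares
def world(q,P):
    P=np.array(P,float)/1000; c,s=np.cos(q[2]),np.sin(q[2])
    return np.c_[q[0]+c*P[:,0]-s*P[:,1],q[1]+s*P[:,0]+c*P[:,1],P[:,2]]
def fit(obs,q0):
    f=lambda q:np.concatenate([(proj(p,world(q,P))-uv).ravel() for p,P,uv in obs])
    r=least_squares(f,q0,loss='soft_l1'); return r.x,np.round(f(r.x).reshape(-1,2),1)
E
python3 - <<'E'
from h import *
a=snap('top'); b=snap('side')
c1=lambda L:(np.array(L,float)+.5)/4-.5+[200,155]
c2=lambda L:(np.array(L,float)+.5)/5-.5+[240,160]
JA=[[130,190,23],[130,-190,23],[105,-190,23],[-130,-190,9],[-130,190,9],[0,190,23],[0,165,23],[105,165,23]]
UA=c1([[37,172],[643,23],[651,60],[755,436],[138,593],[86,378],[123,368],[87,203]])
JB=[[130,-190,23],[105,-190,23],[-130,-190,9],[-130,190,9],[0,165,23],[0,190,23],[130,190,23],[105,165,23]]
UB=c2([[108,28],[148,27],[545,32],[664,545],[396,500],[399,535],[135,563],[182,508]])
q0=[.52,-.03,.2]
for o in([(a,JA,UA),(b,JB,UB)],[(a,JA,UA)],[(b,JB,UB)]):
    q,r=fit(o,q0); print(np.round(q,4)); 
    if len(o)==2: print(r.tolist()); J=q
BT=[[25,35,33],[25,-35,33],[-25,-35,33],[-25,35,33]]
BA=c1([[449,213],[556,160],[592,235],[487,288]]); 
BB=c2([[276,187],[240,100],[325,86],[363,172]])
# order in B: rail-side +y, rail-side -y, near -y, near +y
for o in([(a,BT,BA),(b,BT,BB)],[(a,BT,BA)],[(b,BT,BB)]):
    q,r=fit(o,[.57,-.11,.4]); 
    c,s=np.cos(J[2]),np.sin(J[2]); d=q[:2]-J[:2]
    print('block',np.round(q,4),'in jig',np.round([c*d[0]+s*d[1],-s*d[0]+c*d[1],np.degrees(q[2]-J[2])],4))
    if len(o)==2: print(r.tolist())
E
```

```text
[ 0.5226 -0.0351  0.2196]
[[-0.8, -0.7], [-0.4, -0.5], [0.4, -0.2], [0.8, 0.6], [-1.2, 1.1], [-1.2, 0.3], [-0.1, 0.2], [-0.9, -1.0], [-0.6, -0.6], [0.0, -0.6], [0.0, -0.8], [0.2, -0.4], [0.1, -0.7], [0.7, 0.5], [-0.3, -2.7], [0.1, -0.4]]
[ 0.5226 -0.0362  0.2214]
[ 0.5224 -0.033   0.2187]
block [ 0.5655 -0.111   0.4282] in jig [ 0.0253 -0.0834 11.9499]
[[-0.2, -0.2], [-0.8, 0.3], [-0.0, 0.2], [-0.2, -0.2], [-0.0, -0.5], [0.0, -0.2], [0.0, -0.5], [0.1, -0.9]]
block [ 0.5655 -0.1117  0.4297] in jig [ 0.0252 -0.0841 12.0394]
block [ 0.5653 -0.1088  0.4214] in jig [ 0.0256 -0.0813 11.5634]
```

step_arm(
  travel=[
    [0, 0, 0],
    [0, 0, 0],
    [22, -23, 0],
    [22, -23, 0],
    [22, -23, 0],
    [22, -23, 0],
    [22, -23, 0],
    [22, -23, 0],
    [22, -23, 0],
    [22, -23, 0],
    [22, -23, 0],
    [22, -23, 0],
  ],
  dr=[
    [0, 0, 4],
    [0, 0, 4.1],
    [0, 0, 0],
    [0, 0, 0],
    [0, 0, 0],
    [0, 0, 0],
    [0, 0, 0],
    [0, 0, 0],
    [0, 0, 0],
    [0, 0, 0],
    [0, 0, 0],
    [0, 0, 0],
  ],
  fingers=0.47,
)

```text
time_s: 2.2
position: [0.3858, -0.311, 0.2395]
tcp_rot: [[0.976, 0.217, 0.0], [0.217, -0.976, -0.0], [0.0, 0.001, -1.0]]
ft_force: [0.2, -1.0, 0.3]
grip_width: 0.0401
finger_force: 0.0
```

step_arm(
  travel=[
    [22, -22, 0],
    [22, -22, 0],
    [22, -22, 0],
    [22, -22, 0],
    [22, -22, 0],
    [22, -22, 0],
    [22, -22, 0],
    [0, 0, 0],
    [0, 0, 0],
  ],
  dr=[
    [0, 0, 0],
    [0, 0, 0],
    [0, 0, 0],
    [0, 0, 0],
    [0, 0, 0],
    [0, 0, 0],
    [0, 0, 0],
    [0, 0, 0],
    [0, 0, 0],
  ],
)

```text
time_s: 2.95
position: [0.5025, -0.1274, 0.2393]
tcp_rot: [[0.975, 0.221, -0.0], [0.221, -0.975, -0.0], [-0.0, 0.0, -1.0]]
ft_force: [-0.9, -0.4, 0.8]
grip_width: 0.0404
finger_force: 0.0
```

step_arm(
  travel=[
    [0, -3, 20],
    [0, 0, 22],
    [0, 0, 22],
    [0, 0, 22],
    [0, 0, 22],
    [0, 0, 22],
    [0, 0, 22],
    [0, 0, 22],
    [0, 0, 20],
    [0, 0, 14],
    [0, 0, 10],
    [0, 0, 0],
  ],
  dr=[
    [0, 0, 0],
    [0, 0, 0],
    [0, 0, 0],
    [0, 0, 0],
    [0, 0, 0],
    [0, 0, 0],
    [0, 0, 0],
    [0, 0, 0],
    [0, 0, 0],
    [0, 0, 0],
    [0, 0, 0],
    [0, 0, 0],
  ],
)

```text
time_s: 3.95
position: [0.4993, -0.1258, 0.019]
tcp_rot: [[0.976, 0.216, -0.004], [0.216, -0.976, 0.001], [-0.004, -0.002, -1.0]]
ft_force: [-1.3, 0.4, -0.5]
grip_width: 0.0401
finger_force: 0.0
```

```bash
python3 - <<'E'
from h import *
a=snap('side'); cv2.imwrite('pics/s2.png',cv2.resize(np.ascontiguousarray(a['pixels'][150:290,230:400,::-1]),None,fx=4,fy=4,interpolation=cv2.INTER_CUBIC))
s=env.get_state();print(s['position'],s['ft_force'])
E
```

```text
[ 0.5004014  -0.12606201  0.02045487] [-0.70065858  0.28518369  0.86646184]
```

View pics/s2.png

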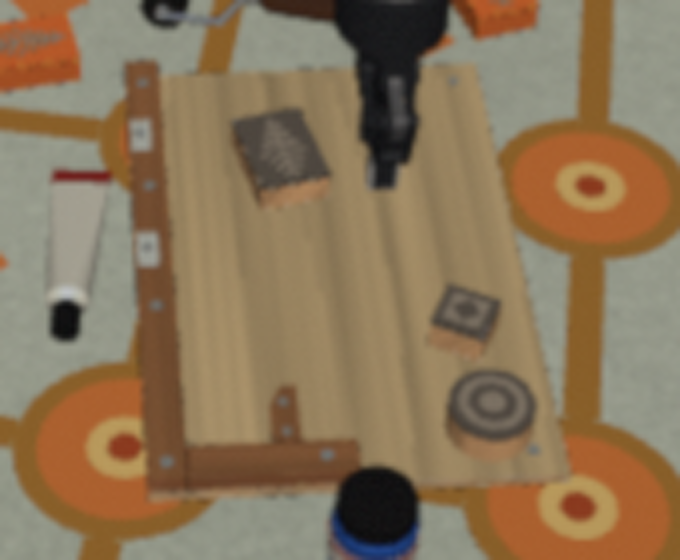

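The view shows the fingertips at about (380,180), clear of the block's near side at (300,175). Next I push towards the rail.

step_arm(
  travel=[
    [8, 0, 0],
    [9, 0, 0],
    [9, 0, 0],
    [9, 0, 0],
    [9, 0, 0],
    [8, 0, 0],
    [8, 0, 0],
    [6, 0, 0],
    [5, 0, 0],
    [4, 0, 0],
    [3, 0, 0],
    [0, 0, 0],
  ],
  dr=[
    [0, 0, 0],
    [0, 0, 0],
    [0, 0, 0],
    [0, 0, 0],
    [0, 0, 0],
    [0, 0, 0],
    [0, 0, 0],
    [0, 0, 0],
    [0, 0, 0],
    [0, 0, 0],
    [0, 0, 0],
    [0, 0, 0],
  ],
)

```text
time_s: 5.0
position: [0.5781, -0.1085, 0.0213]
tcp_rot: [[0.976, 0.218, 0.0], [0.218, -0.976, 0.0], [0.0, 0.0, -1.0]]
ft_force: [0.1, -0.4, -0.3]
grip_width: 0.0401
finger_force: 0.0
```

step_arm(
  travel=[
    [2, 0, 0],
    [2, 0, 0],
    [1, 0, 0],
    [1, 0, 0],
    [0, 0, 0],
    [0, 0, 0],
  ],
  dr=[
    [0, 0, 0],
    [0, 0, 0],
    [0, 0, 0],
    [0, 0, 0],
    [0, 0, 0],
    [0, 0, 0],
  ],
)

```text
time_s: 5.5
position: [0.5835, -0.1073, 0.0214]
tcp_rot: [[0.976, 0.218, 0.0], [0.218, -0.976, -0.0], [0.0, 0.0, -1.0]]
ft_force: [-0.9, -0.2, 0.2]
grip_width: 0.0401
finger_force: 0.0
```

step_arm(
  travel=[
    [1, 0, 0],
    [1, 0, 0],
    [0, 0, 0],
    [0, 0, 0],
  ],
  dr=[
    [0, 0, 0],
    [0, 0, 0],
    [0, 0, 0],
    [0, 0, 0],
  ],
)

```text
time_s: 5.83
position: [0.5848, -0.1071, 0.0213]
tcp_rot: [[0.976, 0.218, -0.001], [0.218, -0.976, -0.0], [-0.002, -0.0, -1.0]]
ft_force: [-5.1, -0.5, 3.8]
grip_width: 0.0403
finger_force: 2.3
```

```bash
python3 - <<'E'
from h import *
a=snap('top','t3f.png'); b=snap('side')
A=cv2.resize(np.ascontiguousarray(a['pixels'][160:235,270:370,::-1]),None,fx=8,fy=8,interpolation=cv2.INTER_CUBIC)
cv2.imwrite('pics/t3.png',A)
s=env.get_state();print(s['position'],s['ft_force'])
E
```

```text
[ 0.58482903 -0.1070548   0.02130761] [-5.0651261  -1.65613454  2.90804645]
```

View pics/t3.png

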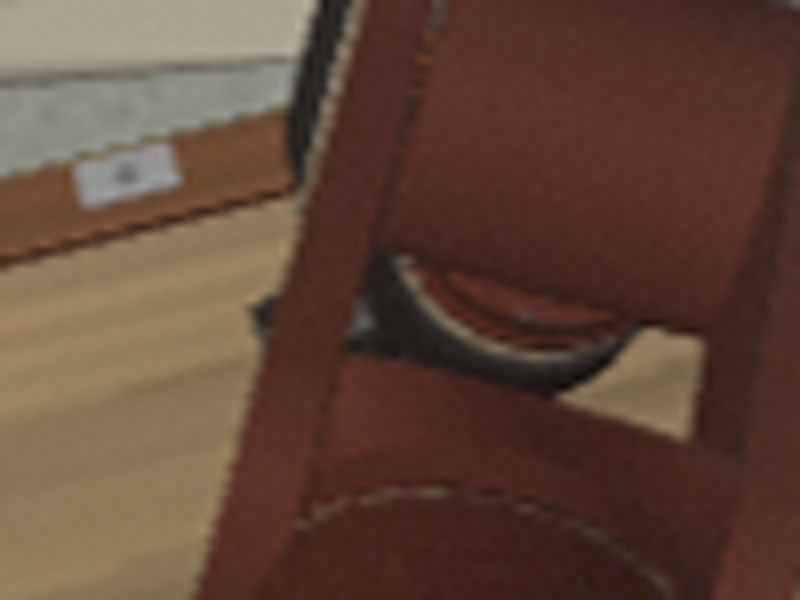

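The arm hides the block from above, but the 5 N reaction at the expected tool position shows it is against the rail. I'll press slightly more and hold, then back off and lift.

step_arm(
  travel=[
    [1, 0, 0],
    [1, 0, 0],
    [0, 0, 0],
    [0, 0, 0],
    [0, 0, 0],
    [0, 0, 0],
    [-8, 0, 0],
    [-14, 0, 0],
    [0, 0, -30],
    [0, 0, -30],
    [0, 0, -10],
    [0, 0, 0],
  ],
  dr=[
    [0, 0, 0],
    [0, 0, 0],
    [0, 0, 0],
    [0, 0, 0],
    [0, 0, 0],
    [0, 0, 0],
    [0, 0, 0],
    [0, 0, 0],
    [0, 0, 0],
    [0, 0, 0],
    [0, 0, 0],
    [0, 0, 0],
  ],
)

```text
time_s: 6.93
position: [0.5689, -0.112, 0.0955]
tcp_rot: [[0.976, 0.218, 0.009], [0.218, -0.976, -0.002], [0.008, 0.004, -1.0]]
ft_force: [-0.2, -0.0, 0.4]
grip_width: 0.0399
finger_force: 0.0
```

step_arm(
  travel=[
    [0, 22, 0],
    [0, 22, 0],
    [0, 22, 0],
    [0, 0, 0],
    [0, 0, 0],
    [0, 0, 0],
    [0, 0, 0],
    [0, 0, 0],
    [0, 0, 0],
    [0, 0, 0],
    [0, 0, 0],
    [0, 0, 0],
  ],
  dr=[
    [0, 0, 0],
    [0, 0, 0],
    [0, 0, 0],
    [0, 0, -7],
    [0, 0, -7],
    [0, 0, -7],
    [0, 0, -7],
    [0, 0, -7],
    [0, 0, -7],
    [0, 0, -7],
    [0, 0, -7],
    [0, 0, -7],
  ],
  fingers=0.14,
)

```text
time_s: 7.93
position: [0.5795, -0.1751, 0.089]
tcp_rot: [[0.243, 0.97, -0.002], [0.97, -0.243, 0.001], [0.001, -0.002, -1.0]]
ft_force: [0.0, 0.8, 0.9]
grip_width: 0.0118
finger_force: 0.0
```

step_arm(
  travel=[
    [0, 0, 0],
    [0, 0, 0],
    [0, 0, 0],
    [0, 0, 0],
    [0, 0, 0],
    [0, 0, 0],
  ],
  dr=[
    [0, 0, -7],
    [0, 0, -7],
    [0, 0, -7],
    [0, 0, -6],
    [0, 0, 0],
    [0, 0, 0],
  ],
)

```text
time_s: 8.43
position: [0.5796, -0.1752, 0.0896]
tcp_rot: [[-0.215, 0.977, -0.002], [0.977, 0.215, 0.001], [0.001, -0.001, -1.0]]
ft_force: [0.7, -1.0, -0.5]
grip_width: 0.0117
finger_force: 0.0
```

```bash
python3 - <<'E'
from h import *
J=np.array([.5226,-.0351,.2196])
for n,o,sz in(('top',(270,160),(100,75)),('side',(250,160),(90,67))):
    a=snap(n); x,y=o;w,h=sz
    cv2.imwrite('pics/%s4.png'%n,cv2.resize(np.ascontiguousarray(a['pixels'][y:y+h,x:x+w,::-1]),None,fx=8,fy=8,interpolation=cv2.INTER_CUBIC))
    for yy in(-85,): print(n,(proj(a,world(J,[[105,yy+35,33],[105,yy-35,33],[55,yy-35,33],[55,yy+35,33]]))-o+.5)*8-.5)
s=env.get_state();p=s['position'];c,q=np.cos(J[2]),np.sin(J[2]);d=p[:2]-J[:2]
print('jig xy',c*d[0]+q*d[1],-q*d[0]+c*d[1],p[2],np.degrees(np.arctan2(s['tcp_rot'][1][0],s['tcp_rot'][0][0])),s['joint_pos'],s['time_s'])
E
```

```text
top [[302.68737222 180.77338902]
 [527.98103057 125.5187705 ]
 [572.5520182  283.55244551]
 [345.46654192 339.69546673]]
side [[176.53585241 289.56010774]
 [166.42561344 148.98840827]
 [308.55456295 143.92273915]
 [323.53615224 284.0428335 ]]
jig xy 0.025335987716654775 -0.14944051092501412 0.09031207614173535 102.45523190647506 [-4.16637612e-01  1.43534552e-01  1.77572920e+00  1.80298826e-04
  1.22338989e+00 -6.34084181e-01] 8.5333
```

View pics/side4.png

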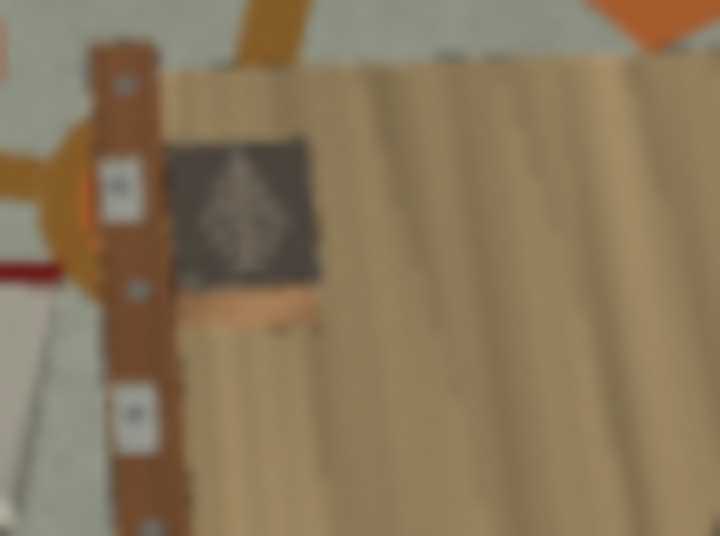

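The side crop shows the block flush and square: its top spans (168,148) to (318,285), which matches the prediction for y≈-85 at the rail. Next I go behind its -y end.

step_arm(
  travel=[
    [0, 16, 0],
    [0, 18, 0],
    [0, 17, 0],
    [0, 0, 15],
    [0, 0, 20],
    [0, 0, 20],
    [0, 0, 12],
    [0, 0, 0],
    [0, 0, 0],
  ],
  dr=[
    [0, 0, 0],
    [0, 0, 0],
    [0, 0, 0],
    [0, 0, 0],
    [0, 0, 0],
    [0, 0, 0],
    [0, 0, 0],
    [0, 0, 0],
    [0, 0, 0],
  ],
)

```text
time_s: 9.28
position: [0.6287, -0.1643, 0.0228]
tcp_rot: [[-0.217, 0.976, -0.003], [0.976, 0.217, 0.001], [0.002, -0.002, -1.0]]
ft_force: [-0.2, 0.5, -0.4]
grip_width: 0.0121
finger_force: 0.0
```

step_arm(
  travel=[
    [5, 0, 0],
    [6, 0, 0],
    [6, 0.1, 0],
    [8, 0.2, 0],
    [9, 0.2, 0],
    [9, 0.2, 0],
    [9, 0.2, 0],
    [9, 0.2, 0],
    [9, 0.2, 0],
    [9, 0.2, 0],
    [7, 0.2, 0],
    [4, 0, 0],
  ],
  dr=[
    [0, 0, 0],
    [0, 0, 0],
    [0, 0, 0],
    [0, 0, 0],
    [0, 0, 0],
    [0, 0, 0],
    [0, 0, 0],
    [0, 0, 0],
    [0, 0, 0],
    [0, 0, 0],
    [0, 0, 0],
    [0, 0, 0],
  ],
)

```text
time_s: 10.28
position: [0.6116, -0.0752, 0.0241]
tcp_rot: [[-0.218, 0.976, -0.001], [0.976, 0.218, 0.0], [0.0, -0.0, -1.0]]
ft_force: [-0.6, -1.2, 0.8]
grip_width: 0.0119
finger_force: 0.6
```

```bash
cat > chk.py <<'E'
from h import *
import sys
J=np.array([.5226,-.0351,.2196]); fn=sys.argv[1]; o=(260,165);w,h=90,115
a=snap('side')
cv2.imwrite('pics/'+fn,cv2.resize(np.ascontiguousarray(a['pixels'][o[1]:o[1]+h,o[0]:o[0]+w,::-1]),None,fx=5,fy=5,interpolation=cv2.INTER_CUBIC))
s=env.get_state();p=s['position'];c,q=np.cos(J[2]),np.sin(J[2]);d=p[:2]-J[:2]
y=(-q*d[0]+c*d[1])*1000
print('jig xy',c*d[0]+q*d[1],y,p[2],s['ft_force'])
yy=y+46
print('expected block top',(proj(a,world(J,[[105,yy+35,33],[105,yy-35,33],[55,yy-35,33],[55,yy+35,33]]))-o+.5)*5-.5)
E
python3 chk.py s5.png
```

```text
jig xy 0.07811593112287471 -58.06206148050859 0.02393559717198481 [0.56906843 0.2495494  0.23364949]
expected block top [[ 67.20648466 254.01981942]
 [ 60.42202938 159.60747826]
 [152.42978262 156.14666287]
 [162.49578331 250.24304238]]
```

View pics/s5.png

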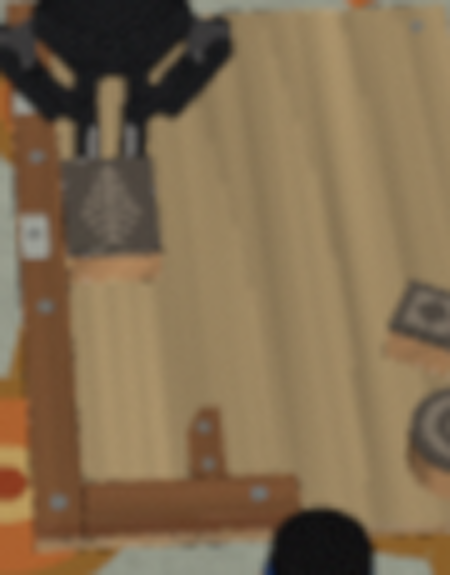

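The block is still flush at the rail, with its top at (62,158) to (160,253) as predicted. I'll carry on along the rail.

step_arm(
  travel=[
    [5, 0, 0],
    [8, 0.2, 0],
    [8, 0.2, 0],
    [8, 0.2, 0],
    [8, 0.2, 0],
    [8, 0.1, 0],
    [8, 0.1, 0],
    [8, 0.1, 0],
    [7, 0.1, 0],
    [6, 0.1, 0],
    [3, 0, 0],
    [0, 0, 0],
  ],
  dr=[
    [0, 0, 0],
    [0, 0, 0],
    [0, 0, 0],
    [0, 0, 0],
    [0, 0, 0],
    [0, 0, 0],
    [0, 0, 0],
    [0, 0, 0],
    [0, 0, 0],
    [0, 0, 0],
    [0, 0, 0],
    [0, 0, 0],
  ],
)

```text
time_s: 11.33
position: [0.5965, -0.0, 0.0243]
tcp_rot: [[-0.218, 0.976, 0.0], [0.976, 0.218, 0.001], [0.0, 0.0, -1.0]]
ft_force: [-0.7, -0.8, -0.6]
grip_width: 0.012
finger_force: 0.0
```

```bash
python3 chk.py s6.png
```

```text
jig xy 0.07983818964702975 17.687420782362658 0.02437891474949149 [0.05040084 0.86056616 0.44606863]
expected block top [[ 75.11284637 364.14772788]
 [ 67.78517066 262.07658261]
 [163.35495415 258.27225993]
 [174.24223221 359.98648662]]
```

View pics/s6.png

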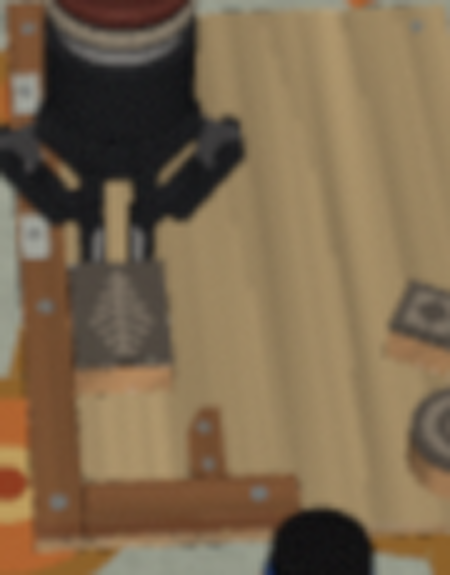

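It is still flush, with the top from (70,262) to (172,362). Next comes the pocket.

step_arm(
  travel=[
    [4, 0, 0],
    [7, 0.1, 0],
    [7, 0, 0],
    [7, 0.1, 0],
    [7, 0, 0],
    [7, 0.1, 0],
    [7, 0, 0],
    [6, 0.1, 0],
    [5, 0, 0],
    [3, 0, 0],
    [2, 0, 0],
    [0, 0, 0],
  ],
  dr=[
    [0, 0, 0],
    [0, 0, 0],
    [0, 0, 0],
    [0, 0, 0],
    [0, 0, 0],
    [0, 0, 0],
    [0, 0, 0],
    [0, 0, 0],
    [0, 0, 0],
    [0, 0, 0],
    [0, 0, 0],
    [0, 0, 0],
  ],
)

```text
time_s: 12.38
position: [0.5833, 0.0603, 0.0242]
tcp_rot: [[-0.218, 0.976, -0.0], [0.976, 0.218, 0.001], [0.001, -0.0, -1.0]]
ft_force: [0.3, -0.3, -0.8]
grip_width: 0.0122
finger_force: 0.0
```

step_arm(
  travel=[
    [1, 0, 0],
    [1, 0, 0],
    [1, 0, 0],
    [0, 0, 0],
    [0, 0, 0],
  ],
  dr=[
    [0, 0, 0],
    [0, 0, 0],
    [0, 0, 0],
    [0, 0, 0],
    [0, 0, 0],
  ],
)

```text
time_s: 12.8
position: [0.5828, 0.0627, 0.0242]
tcp_rot: [[-0.217, 0.976, -0.0], [0.976, 0.217, 0.0], [0.0, -0.0, -1.0]]
ft_force: [-0.1, 0.4, -0.3]
grip_width: 0.0121
finger_force: 0.0
```

step_arm(
  travel=[
    [1, 0, 0],
    [1, 0, 0],
    [0, 0, 0],
    [0, 0, 0],
  ],
  dr=[
    [0, 0, 0],
    [0, 0, 0],
    [0, 0, 0],
    [0, 0, 0],
  ],
)

```text
time_s: 13.13
position: [0.5824, 0.0647, 0.0243]
tcp_rot: [[-0.218, 0.976, 0.0], [0.976, 0.218, 0.0], [0.0, 0.0, -1.0]]
ft_force: [-0.1, 1.0, -0.3]
grip_width: 0.0123
finger_force: 0.0
```

step_arm(
  travel=[
    [1, 0, 0],
    [0, 0, 0],
    [0, 0, 0],
  ],
  dr=[
    [0, 0, 0],
    [0, 0, 0],
    [0, 0, 0],
  ],
)

```text
time_s: 13.38
position: [0.5824, 0.0649, 0.0245]
tcp_rot: [[-0.218, 0.976, 0.001], [0.976, 0.218, -0.001], [-0.001, 0.0, -1.0]]
ft_force: [1.1, -4.1, 0.2]
grip_width: 0.012
finger_force: 2.2
```

step_arm(
  travel=[
    [1, 0, 0],
    [0, 0, 0],
    [0, 0, 0],
    [0, 0, 0],
    [-6, 0, 0],
    [-12, 0, 0],
    [-15, 0, 0],
    [-20, 0, -20],
    [-20, 0, -30],
    [-30, 0, -30],
    [-30, 0, -20],
    [0, 0, 0],
  ],
  dr=[
    [0, 0, 0],
    [0, 0, 0],
    [0, 0, 0],
    [0, 0, 0],
    [0, 0, 0],
    [0, 0, 0],
    [0, 0, 0],
    [0, 0, 0],
    [0, 0, 0],
    [0, 0, 0],
    [0, 0, 0],
    [0, 0, 0],
  ],
)

```text
time_s: 14.38
position: [0.6154, -0.0689, 0.1307]
tcp_rot: [[-0.213, 0.977, 0.012], [0.977, 0.213, -0.004], [-0.006, 0.01, -1.0]]
ft_force: [1.3, -0.1, 0.8]
grip_width: 0.0119
finger_force: 0.0
```

```bash
python3 - <<'E'
from h import *
J=np.array([.5226,-.0351,.2196]); P=[[105,165,33],[105,95,33],[55,95,33],[55,165,33]]
im=[]
for n,o in(('side',(262,205)),('top',(200,175))):
    a=snap(n); im.append(cv2.resize(np.ascontiguousarray(a['pixels'][o[1]:o[1]+75,o[0]:o[0]+50,::-1]),None,fx=8,fy=8,interpolation=cv2.INTER_CUBIC))
    print(n,np.round((proj(a,world(J,P))-o+.5)*8-.5+[400*(n=='top'),0]).tolist())
cv2.imwrite('pics/f7.png',np.hstack(im))
s=env.get_state();print(s['time_s'],s['position'],s['ft_force'])
E
```

```text
side [[116.0, 429.0], [104.0, 254.0], [262.0, 247.0], [281.0, 422.0]]
top [[563.0, 232.0], [792.0, 176.0], [831.0, 337.0], [600.0, 394.0]]
14.4833 [ 0.61167942 -0.06460014  0.125115  ] [-0.10974714  0.0866149  -0.5475561 ]
```

View pics/f7.png

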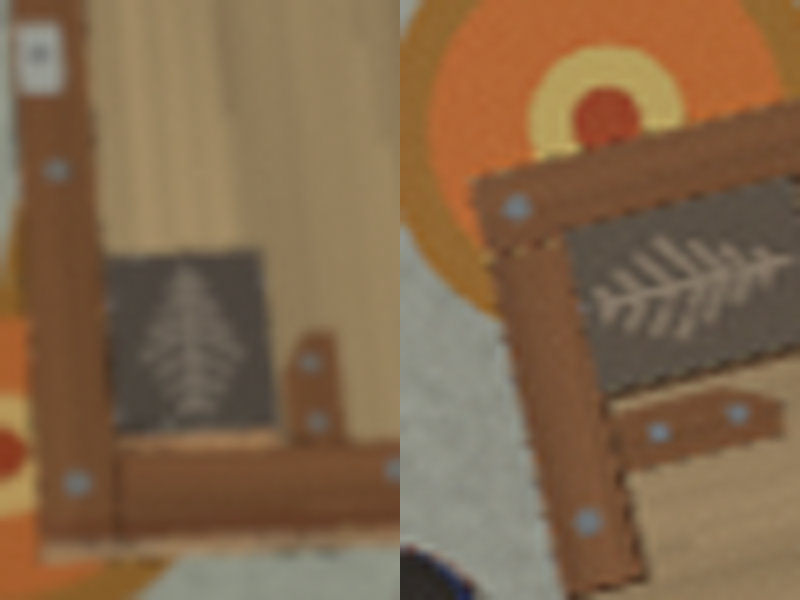

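Both views show the block tight in the corner. Its corners are at (105,255) and (275,428) in the side half and (568,234) in the top half, matching the seated prediction, and the arm is clear. I'm handing in.

```bash
python3 -c "
from workcell import env
print(env.close_job())"
```

```text
the job is handed in; nothing more can be done
None
```

The oblong block was pushed flush to the rail, slid along it into the corner pocket and looks snug against rail and stop in both cameras; the arm is clear and the job is handed in (the hand-in call returned no verdict).

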